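# Charge the mill hopper from a tray of grinding cylinders

## Robot

A 7-joint arm with a two-finger parallel gripper is mounted at the origin on a cart in front of the work surface, level with it; the furniture and walls round the work are solid. World frame = base frame: x ahead of the robot, y to its left, z up, the work surface at z = 0. Lengths are in m, angles in rad, forces in N, time in s.
With the tool pointing down it reaches from about 0.4 to 0.85 m from the base axis. Payload 10.4 kg.
Tool frame: the origin (TCP) lies at the very end of the fingers, on their centre line; the grasp point (between the pads) lies 19 mm behind it; z points along the fingers, x is the direction in which the jaws open and shut, and the axes are right-handed (so a half turn about z gives the same grasp; the last joint's range is limited). The gripper opens to 87 mm and grips with 3 to 60 N. Pads are 19 mm wide; open, the fingers measure 117 mm over their backs; the gripper's body (75 mm by 190 mm) begins 51 mm behind the grasp point.
Start: joints at [1.136, 0.332, -0.065, 1.46, 0.022, 1.35, -0.088], TCP at [0.25, -0.573, 0.223] pointing down, gripper open.
Joint ranges: [-2.6, 2.6], [-0.5, 2.12], [-1.47, 1.34], [0.16, 2.42], [-1.27, 4.41], [0.06, 2.06], [-2.6, 2.6]. Speed limits (rad/s): [2.22, 2.22, 2.79, 2.79, 3.14, 3.14, 3.14].

## Interface

Orientations are given as a rotation vector (axis times angle).
In Python, from workcell import robot, viewer, job, boxes_of gives the robot as it stands.
- The arm moves only by the shell command python3 -m pendant 'ROWS' [OPENING] [FORCE]. ROWS is a JSON object of lists of equal length, an entry for each row: "offset": the shift along the tool's x, y, z in cm, a list of three; "yaw": the turn about the tool's z in units of 8 degrees (1.0 is 8 degrees). A call has 1 to 12 rows; each row shifts and turns the commanded pose from where the row before left it, along the tool's axes as they then stand; what a row does not reach is not made up. A row lasts 1/10 s, in which the tool goes at most 50 mm and 8.59 degrees, less where a joint would pass 70% of its speed; a pose out of reach is approached as far as the arm can. A call with a gripper value outside its range is refused whole. OPENING is the opening in per cent of the stroke, from 0 (shut) to 100 (fully open), set as the call begins (- or left out, the last holds). The fingers move at their own pace and stop on an object; FORCE is the grip in N (left out, the last holds). Time passes only in rows, so rows that do not move let the fingers close. It gives the time, the measured TCP pose, the force and the opening at its end, in the units of the state.
- robot.get_state(): the state, without advancing time (a new reading comes with each control period).
- viewer.grab_frame(name): name is "side" or "top"; returns a dict with "img" (400x640x3 uint8, blue, green, red), "fx", "fy", "cx", "cy" (pixels), "extrinsics" (4x4, takes a point from world to camera coordinates). Camera axes: x right, y down, z forward; pixel columns grow to the right and rows downward; lengths in m; the calibration is good to about 2 mm. A picture is of the moment at which its call begins. There is no depth.
- job.hand_in(): hands the job in, once; it reports no verdict.
Trained networks look in the newest picture that a camera, given by its name, has taken for a name from the list of things; names that differ only in an ending like _2 or _b are one class to them, and where a whole thing is asked for, a point or a joint stands for the part that bears it (a point fixed in the world has none). Each returns a list of dicts, best first, with "score" (0 to 1); they miss things now and then, are a little off and sometimes report something else, mostly with a low value. They report only what shows in the picture. A call takes as long as a camera call.
- boxes_of(camera, label): "centre" ([column, row] in pixels, amid what is visible of it).
The state is a dict: "time": time; "joints": joint angles; "dq": joint speeds; "tau": joint torques, N m; "tool_pos": TCP position; "ee_rot": TCP orientation; "wrist_force": force on the tool from outside, world axes, zero at the start; "wrist_torque": the same for the moment, N m; "gripper_width": finger opening in m.
Only numpy, scipy, OpenCV 4.12 (cv2) and the standard library are available. Lean on these libraries where they do the work, as an engineer would, in place of code of your own. Each camera call takes 0.05 s, during which the arm holds its last target.

## Task

Charge the bench mill: take the aluminium tray by its leaning handle and, keeping it about level so that all five white grinding cylinders stay aboard, rest the underside of its open lip gently on the rim of the feed hopper with the lip over the mouth. Then tip the tray there, lip kept low over the mouth, until all five cylinders have slid into the hopper, and put the empty tray back on its rubber mat, standing flat, and let go. Leave the jar, dropper bottle and timer where they stand.

Things in the scene. Friction and masses are not known exactly. Their poses are not given: they have to be found in the camera images.
- tray: loose aluminium tray, 120 long (x) x 64 wide (y) mm, about 0.14 kg; floor 3 mm thick, side and rear walls 28 to 30 mm high, 3 mm thick; open at its +x end (the lip). Origin: centre of the floor's underside; x points to the lip, z up. A flat handle blade rises from the rear wall (foot at x -58.5, z 22 mm) and leans back 25 degrees from z, towards -x; its top is at z 100 mm
- tray_grip (a point): where the tray's handle blade (10 mm thick, 36 mm wide along y, 86 mm long) is best gripped: its middle 66 mm up from its foot, x -86.4, z 81.8 mm in the tray's frame; same axes as the tray, not the blade's. The fingers close across the 10 mm, in the tray's x-z plane
- tray_lip (a point): middle of the lower front edge of the tray's open end (x = 60, z = 0 mm in the tray's frame), same axes as the tray
- hopper_mouth (a point): centre of the round mouth of the fixed steel cone hopper on a white housing 130 mm square, level with the top of its rolled rim, 120 mm above the bench; z up. Rim outside diameter 142, mouth 132 mm; the cone narrows to a closed throat 58 mm wide, its floor 68 mm below this point
- tray_mat: fixed flat black rubber mat, 200 (x) x 120 (y) x 4 mm, under the tray at the start; origin: centre of its underside, x along its length, to which the tray's lip points
- cylinder_1: white ceramic grinding cylinder, 22 mm diameter, 22 mm long, about 30 g, loose, standing in the tray at the start; origin: its centre, z along its axis
- cylinder_2: white ceramic grinding cylinder, 22 mm diameter, 22 mm long, about 30 g, loose, standing in the tray at the start; origin: its centre, z along its axis
- cylinder_3: white ceramic grinding cylinder, 22 mm diameter, 22 mm long, about 30 g, loose, standing in the tray at the start; origin: its centre, z along its axis
- cylinder_4: white ceramic grinding cylinder, 22 mm diameter, 22 mm long, about 30 g, loose, standing in the tray at the start; origin: its centre, z along its axis
- cylinder_5: white ceramic grinding cylinder, 22 mm diameter, 22 mm long, about 30 g, loose, standing in the tray at the start; origin: its centre, z along its axis
- open_jar: bystander: open glass jar, 52 mm diameter, 90 mm high; origin: centre of its underside
- dropper_bottle: bystander: amber dropper bottle with black cap, 32 mm diameter, 96 mm high; origin: centre of its underside
- lab_timer: bystander: small white desk timer, 66 x 62 x 21 mm; origin: centre of its underside

How it is judged:
On the way, in this order (a step that is already met when the one before it is completed fails the run):
1. the tray, about level (within 14 degrees) with all five cylinders aboard, rests its lip on the hopper's rim with the lip's middle over the mouth, less than 30 mm above it (contact force between tray and hopper above 0.5 N and angle between tray's own z axis and vertical below 0.25 rad and z of tray_lip in the frame of hopper_mouth below 0.03 m and horizontal distance between tray_lip and hopper_mouth below 0.066 m and distance between each of cylinder_1, cylinder_2, cylinder_3, cylinder_4, cylinder_5 and tray below 0.07 m and z of each of cylinder_1, cylinder_2, cylinder_3, cylinder_4, cylinder_5 in the frame of tray above 0.003 m), for 0.2 s.
2. the tray is tipped (30 degrees or more) with its lip over the mouth, less than 70 mm above it, and all five cylinders are in the hopper (angle between tray's own z axis and vertical above 0.52 rad and z of tray_lip in the frame of hopper_mouth below 0.07 m and horizontal distance between each of tray_lip, cylinder_1, cylinder_2, cylinder_3, cylinder_4, cylinder_5 and hopper_mouth below 0.066 m and z of cylinder_1 in the frame of hopper_mouth between -0.085 and 0 m and z of cylinder_2 in the frame of hopper_mouth between -0.085 and 0 m and z of cylinder_3 in the frame of hopper_mouth between -0.085 and 0 m and z of cylinder_4 in the frame of hopper_mouth between -0.085 and 0 m and z of cylinder_5 in the frame of hopper_mouth between -0.085 and 0 m), for 0.1 s.
At the end, for the whole second after the job is handed in: all five cylinders lie at rest in the hopper, their centres below its rim; the empty tray stands flat (within 3.4 degrees) and at rest on the mat, its centre within 70 mm along and 45 mm across of the mat's centre (horizontal distance between each of cylinder_1, cylinder_2, cylinder_3, cylinder_4, cylinder_5 and hopper_mouth below 0.066 m and z of cylinder_1 in the frame of hopper_mouth between -0.085 and 0 m and z of cylinder_2 in the frame of hopper_mouth between -0.085 and 0 m and z of cylinder_3 in the frame of hopper_mouth between -0.085 and 0 m and z of cylinder_4 in the frame of hopper_mouth between -0.085 and 0 m and z of cylinder_5 in the frame of hopper_mouth between -0.085 and 0 m and linear speed of each of cylinder_1, cylinder_2, cylinder_3, cylinder_4, cylinder_5 below 0.02 m/s and angle between tray's own z axis and vertical below 0.06 rad and height (world z) of tray between 0.002 and 0.008 m and linear speed of tray below 0.01 m/s and x of tray in the frame of tray_mat between -0.07 and 0.07 m and y of tray in the frame of tray_mat between -0.045 and 0.045 m); the robot touches nothing.
It fails at once if the tray presses on the hopper with more than 25 N (contact force between tray and hopper above 25 N).
It fails at once if the jar, dropper bottle or timer is moved more than 20 mm or knocked over (distance of any of open_jar, dropper_bottle, lab_timer from where it was at the start of the episode above 0.02 m or angle between any of open_jar, dropper_bottle, lab_timer's own z axis and vertical above 0.5 rad).
It also fails if it takes over 64 s, if anything falls off the work surface, if the arm or the gripper's body presses on something with over 40 N, if the wrist force passes 120 N, or if a joint passes its speed limit or range.

## Working session

There is one attempt and no reset: what is moved stays moved. The work goes in short steps, Python scripts to look and compute and a shell command to move; the robot and the scene stay as the last step left them, time stands still between calls to the robot, and variables do not carry over. Pictures are saved under pics/ and viewed, and the job is handed in when it is done.

```bash
ls; mkdir -p pics
python3 - <<'E'
from workcell import robot, viewer, job, boxes_of
import cv2,numpy as np
s=robot.get_state()
for k,v in s.items(): print(k,v)
for c in ("side","top"):
    f=viewer.grab_frame(c); cv2.imwrite(f"pics/{c}0.png",f["img"])
    print(c,f["fx"],f["fy"],f["cx"],f["cy"]); print(np.round(f["extrinsics"],4).tolist())
    for l in ["tray","tray_grip","tray_lip","hopper_mouth","tray_mat","cylinder_1","open_jar","dropper_bottle","lab_timer"]:
        try: print(l,[(np.round(d["centre"],1).tolist(),round(d["score"],2)) for d in boxes_of(c,l)])
        except Exception as e: print(l,e)
E
```

```text
pics
time 0.0
joints [ 1.13635431  0.33285107 -0.06468922  1.46093764  0.02158898  1.34985034
 -0.08848042]
dq [ 0.00137991 -0.00087424 -0.00269918  0.00044064 -0.00058961 -0.00170417
 -0.00119542]
tau [ 5.22043456e-05 -6.23239660e+01  2.46683531e-02 -3.89892197e+01
 -6.12649578e-02  3.96263378e-02  1.52885941e-04]
tool_pos [ 0.25003212 -0.5724056   0.22176863]
ee_rot [-2.62816724e+00  1.71987666e+00  1.82094279e-03]
wrist_force [-0.2439009  -0.12218288  0.57070741]
wrist_torque [ 0.00053913 -0.01447609 -0.01158247]
gripper_width 0.08733711434750199
side 423.08856082990803 423.08856082990803 326.4415069038572 206.4756266230245
[[-0.0459, -0.9989, -0.0007, 0.0909], [-0.8986, 0.0416, -0.4367, 0.5432], [0.4363, -0.0195, -0.8996, 0.7208], [0.0, 0.0, 0.0, 1.0]]
tray [([244.7, 230.4], 0.97)]
tray_grip [([244.7, 231.8], 0.87)]
tray_lip [([244.6, 230.1], 0.68)]
hopper_mouth [([438.7, 221.5], 0.62)]
tray_mat [([261.7, 254.7], 0.69)]
cylinder_1 [([324.1, 153.4], 0.68), ([245.5, 241.2], 0.67), ([254.9, 241.1], 0.58), ([272.1, 239.3], 0.55), ([263.8, 229.4], 0.5)]
open_jar []
dropper_bottle [([360.7, 152.0], 0.65)]
lab_timer [([366.4, 294.1], 0.98), ([260.5, 231.2], 0.5), ([440.1, 221.0], 0.39), ([243.9, 238.2], 0.27)]
top 371.2539290185323 371.2539290185323 315.3712117871623 194.48867830227476
[[-0.0135, -0.9999, -0.0062, 0.0875], [-0.9857, 0.0143, -0.1677, 0.563], [0.1678, 0.0038, -0.9858, 0.9289], [0.0, 0.0, 0.0, 1.0]]
tray [([256.4, 208.4], 0.64)]
tray_grip [([251.6, 207.7], 0.66)]
tray_lip [([255.7, 202.6], 0.78)]
hopper_mouth []
tray_mat [([263.2, 220.1], 0.9), ([348.8, 135.1], 0.37)]
cylinder_1 [([261.4, 214.9], 0.53), ([254.8, 202.0], 0.41)]
open_jar [([319.3, 137.9], 0.73)]
dropper_bottle []
lab_timer [([349.0, 258.7], 0.82)]
```

View pics/side0.png

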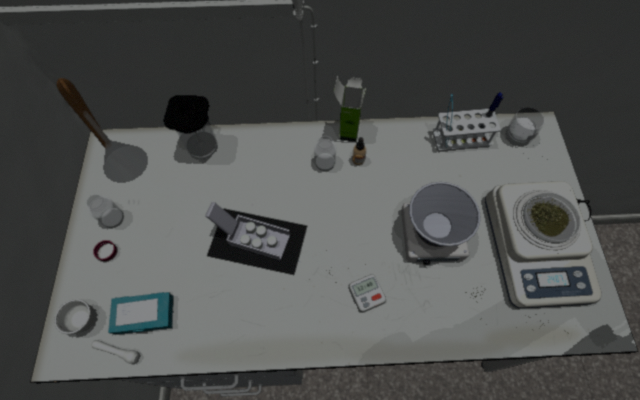

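View pics/top0.png

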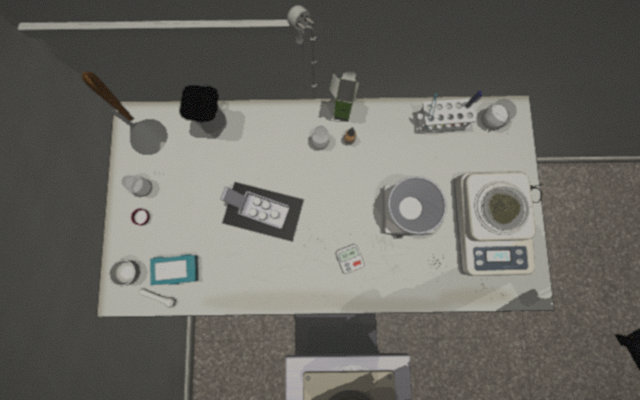

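Run:
```python
import cv2
a=cv2.imread("pics/side0.png")[150:330,170:370]; cv2.imwrite("pics/side0z.png",cv2.resize(a,None,fx=3.2,fy=3.2,interpolation=cv2.INTER_CUBIC))
a=cv2.imread("pics/top0.png")[130:290,190:390]; cv2.imwrite("pics/top0z.png",cv2.resize(a,None,fx=3.5,fy=3.5,interpolation=cv2.INTER_CUBIC))
```

```text
(no output)
```

View pics/side0z.png

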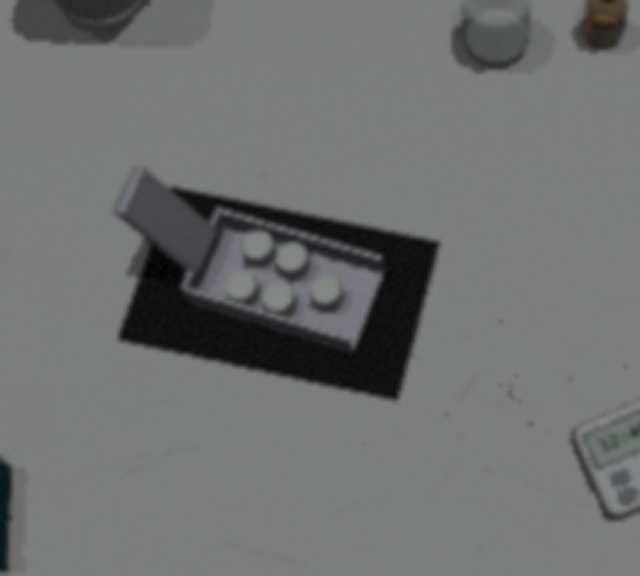

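View pics/top0z.png

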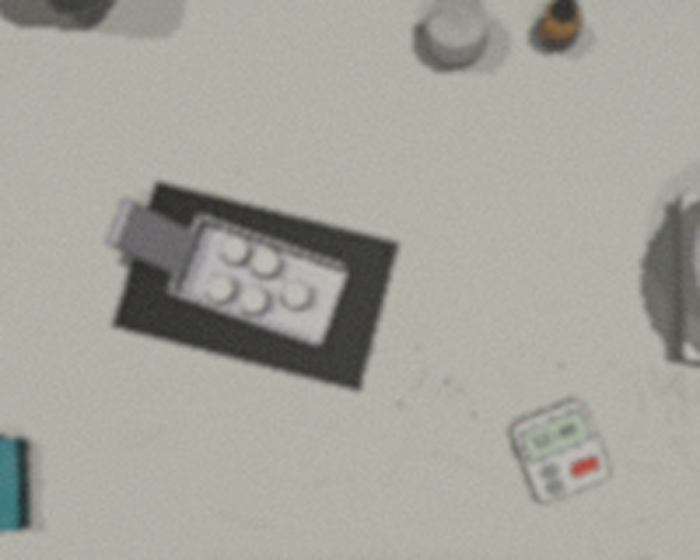

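The top picture shows the tray on the mat at about (256,208) with five cylinders standing inside. Its lip points right and slightly down in the image, towards -y, and its handle is up-left at about (225,195). The hopper is at about (415,205), the jar at (320,138), the bottle at (350,135) and the timer at (349,259). The side view agrees.

Next I fit the poses.

```bash
cat > h.py <<'E'
import cv2,numpy as np
from scipy.optimize import least_squares
from scipy.spatial.transform import Rotation as Ro
C={"side":(423.0886,326.4415,206.4756,np.array([[-0.0459,-0.9989,-0.0007,0.0909],[-0.8986,0.0416,-0.4367,0.5432],[0.4363,-0.0195,-0.8996,0.7208]])),
"top":(371.2539,315.3712,194.4887,np.array([[-0.0135,-0.9999,-0.0062,0.0875],[-0.9857,0.0143,-0.1677,0.563],[0.1678,0.0038,-0.9858,0.9289]]))}
def proj(c,P):
    f,cx,cy,E=C[c]; P=np.atleast_2d(P); q=P@E[:,:3].T+E[:,3]
    return np.c_[cx+f*q[:,0]/q[:,2],cy+f*q[:,1]/q[:,2]]
def onplane(c,uv,z):
    f,cx,cy,E=C[c]; uv=np.atleast_2d(uv); d=np.c_[(uv-[cx,cy])/f,np.ones(len(uv))]@E[:,:3]
    o=-E[:,:3].T@E[:,3]; return o+d*((z-o[2])/d[:,2])[:,None]
TR=np.array([[-60,32,30],[-60,-32,30],[60,32,28],[60,-32,28],[-94.9,18,100],[-94.9,-18,100]])/1e3
def tray(p,P=TR):  # p=x,y,yaw,z,pitch(lip down +)
    R=Ro.from_euler('ZY',[p[2],p[4] if len(p)>4 else 0]).as_matrix(); return P@R.T+[p[0],p[1],p[3] if len(p)>3 else .004]
E
python3 - <<'E'
from h import *
zs=lambda a:np.array(a)/3.2+[170,150]; zt=lambda a:np.array(a)/3.5+[190,130]
mt=onplane("top",zt([(157,183),(398,243),(360,388),(114,326)]),.004)
ms=onplane("side",zs([(168,187),(438,242),(398,399),(119,339)]),.004)
print("mat",mt.mean(0),ms.mean(0)); print([np.linalg.norm(m[0]-m[1])for m in(mt,ms)],[np.linalg.norm(m[1]-m[2])for m in(mt,ms)])
for m in(mt,ms): d=m[1]-m[0]+m[2]-m[3]; print("yaw",np.arctan2(d[1],d[0]))
S=zs([(217,208),(184,290),(383,258),(352,350),(142,168),(115,208)])
T=zt([(200,215),(172,292),(349,264),(322,346),(126,200),(108,240)])
for nm,use in(("both",(("side",S),("top",T))),("side",(("side",S),)),("top",(("top",T),))):
    f=lambda p:np.concatenate([(proj(c,tray(p))-q).ravel() for c,q in use])
    r=least_squares(f,[.45,.15,-1.8]); print(nm,r.x,np.round(r.fun,1))
# hopper
for c in("side","top"):
    img=cv2.imread(f"pics/{c}0.png")[150:290,370:510].copy() if c=="side" else cv2.imread(f"pics/{c}0.png")[150:260,360:470].copy()
    cv2.imwrite(f"pics/{c}_h.png",cv2.resize(img,None,fx=4.2,fy=4.2,interpolation=cv2.INTER_CUBIC))
E
```

```text
mat [0.52737739 0.22240567 0.004     ] [0.52844113 0.22059784 0.004     ]
[np.float64(0.19701982464490048), np.float64(0.20065055433407716)] [np.float64(0.11652059624547476), np.float64(0.11724534731862926)]
yaw -1.8304033639278439
yaw -1.833826888116045
both [ 0.52784627  0.21513542 -1.93183103] [ 0.5  0.  -1.   0.  -0.5  0.2 -1.3 -2.  -0.7 -0.6  0.2  2.   0.8 -0.6
 -0.1 -0.2  0.2  0.6 -0.6 -0.1  1.6 -0.7  1.3  1.3]
side [ 0.52737986  0.21427577 -1.94137016] [ 1.1 -0.  -0.6 -0.  -0.1  0.7 -1.1 -1.6 -0.1 -0.7  0.8  1.8]
top [ 0.52842545  0.21643625 -1.91838723] [ 0.1 -0.5 -0.6 -0.1 -0.3  0.1 -0.8 -0.6  0.8 -0.5  0.7  1.6]
```

View pics/side_h.png

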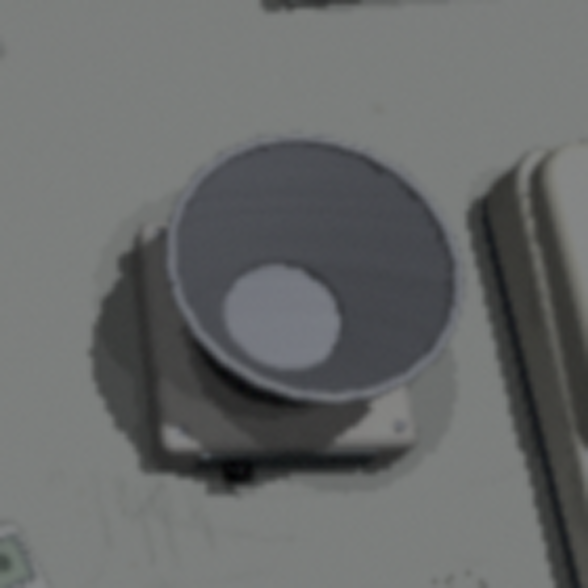

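View pics/top_h.png

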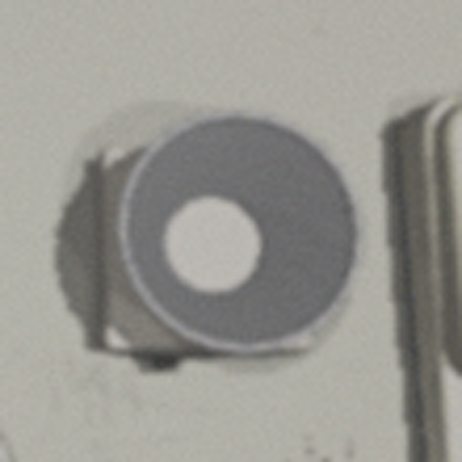

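Run:
```python
from h import *
a=np.linspace(0,2*np.pi,181)
def ext(c,p,r=.071):
    q=proj(c,np.c_[p[0]+r*np.cos(a),p[1]+r*np.sin(a),np.full(181,.117)]); return np.r_[q[:,0].min(),q[:,0].max(),q[:,1].min(),q[:,1].max()]
es=np.array([167,463,133,402])/4.2+[370,370,150,150]; et=np.array([119,358,112,353])/4.2+[360,360,150,150]
r=least_squares(lambda p:np.r_[ext("side",p)-es,ext("top",p)-et],[.5,-.2]); H=r.x; print("hopper",H,np.round(r.fun,1))
for c,e in(("side",es),("top",et)):
    r=least_squares(lambda p:ext(c,p)-e,[.5,-.2]); print(c,r.x,np.round(r.fun,1))
# throat floor check: z .052 dia 58
t=onplane("top",np.array([[213,245]])/4.2+[360,150],.052);s=onplane("side",np.array([[282,316]])/4.2+[370,150],.052);print("throat",t,s)
p=np.array([.528,.2155,-1.93])
g=tray(p,np.array([[-84.5,0,78],[60,0,0]])/1e3); print("grip,lip",g)
ty=np.array([-np.sin(p[2]),np.cos(p[2])]); print("tray y dir",ty)
# vector lip->hopper and bystanders
for n,c,uv,z in(("jar","top",(319.3,137.9),.045),("bottle","side",(360.7,152),.05),("timer","top",(349,258.7),.02)): print(n,onplane(c,uv,z))
from workcell import robot
s=robot.get_state(); R=Ro.from_rotvec(s["ee_rot"]).as_matrix(); print(R.round(3), s["tool_pos"],s["time"])
```

```text
hopper [ 0.52477544 -0.16896313] [-1.4 -0.4  0.6  0.8  0.2  2.  -1.  -0.4]
side [ 0.52629281 -0.17096949] [-0.5  0.5 -0.1  0.1]
top [ 0.52309209 -0.16626434] [-0.9  0.9 -0.3  0.3]
throat [[ 0.52334472 -0.16765718  0.052     ]] [[ 0.52651203 -0.17082361  0.052     ]]
grip,lip [[0.55770419 0.29460696 0.082     ]
 [0.50690827 0.15932938 0.004     ]]
tray y dir [ 0.93617705 -0.35152884]
jar [[0.71993978 0.06689933 0.045     ]]
bottle [[ 0.7210741  -0.02251356  0.05      ]]
timer [[ 0.39644851 -0.00633815  0.02      ]]
[[ 0.4   -0.916  0.   ]
 [-0.916 -0.4   -0.   ]
 [ 0.    -0.    -1.   ]] [ 0.25019259 -0.57276901  0.22259076] 1.0
```

```bash
python3 -m pendant '{"offset":[[0,0,-2],[0,0,-3],[-1,-1,0],[-2,-2,0],[-3,-2.8,0],[-3,-2.8,0],[-3,-2.8,0],[-3,-2.8,0],[-3,-2.8,0],[-3,-2.8,0],[-3,-2.8,0],[-3,-2.8,0]],"yaw":[0,0,0,0,0,0,0,0,0,0,0,0]}' 70
```

```text
time: 2.2
tool_pos: [0.375, -0.2217, 0.2723]
ee_rot: [2.628, -1.72, 0.001]
wrist_force: [0.5, -0.0, -0.1]
gripper_width: 0.0608
```

```bash
python3 -m pendant '{"offset":[[-3.4,-3.15,0],[-3.4,-3.15,0],[-3.4,-3.15,0],[-3.4,-3.15,0],[-3.4,-3.15,0],[-3.4,-3.15,0],[-3.4,-3.15,0],[-3.4,-3.15,0],[-3.4,-3.15,0],[-3.4,-3.15,0],[-3.4,-3.15,0],[-2.5,-2.7,0]],"yaw":[0,0,0,0,0,0,0,0,0,0,0,0]}'; python3 -m pendant '{"offset":[[0,0,0],[0,0,0],[0,0,0],[0,0,0],[0,0,0],[0,0,0],[0,0,0],[0,0,0]],"yaw":[-1,-1,-1,-1,-1,-0.73,0,0]}'
python3 - <<'E'
from h import *
from workcell import robot,viewer
s=robot.get_state(); R=Ro.from_rotvec(s["ee_rot"]).as_matrix(); print(s["joints"].round(3) if hasattr(s["joints"],"round") else s["joints"]);print(R.round(3), s["tool_pos"],s["time"])
d=np.array([.5577,.2946,.063])-s["tool_pos"]; print("tool-frame to go (cm)",(R.T@d*100).round(2))
E
```

```text
time: 3.4
tool_pos: [0.557, 0.2945, 0.2718]
ee_rot: [2.63, -1.718, -0.001]
wrist_force: [0.7, 0.1, 1.1]
gripper_width: 0.0611
time: 4.2
tool_pos: [0.5572, 0.2916, 0.2723]
ee_rot: [3.09, -0.565, -0.0]
wrist_force: [-0.2, 0.6, -0.1]
gripper_width: 0.0609
[ 0.137  0.492 -0.996  1.332  0.408  1.53  -1.18 ]
[[ 0.935 -0.354 -0.   ]
 [-0.354 -0.935 -0.   ]
 [-0.     0.    -1.   ]] [0.55720841 0.29158512 0.27226001] 4.2
tool-frame to go (cm) [-0.06 -0.3  20.93]
```

```bash
python3 -m pendant '{"offset":[[-0.06,-0.3,2],[0,0,3],[0,0,3],[0,0,3],[0,0,2],[0,0,1.5],[0,0,0]],"yaw":[0,0,0,0,0,0,0]}'
python3 - <<'E'
from h import *
from workcell import robot,viewer
s=robot.get_state(); print(s["tool_pos"])
for c in("side","top"):
    f=viewer.grab_frame(c)["img"]; cv2.imwrite(f"pics/{c}1.png",cv2.resize(f[130:290,160:360],None,fx=3.5,fy=3.5,interpolation=cv2.INTER_CUBIC))
E
```

```text
time: 4.9
tool_pos: [0.5571, 0.2939, 0.1257]
ee_rot: [3.089, -0.563, -0.003]
wrist_force: [-0.1, 0.5, 0.3]
gripper_width: 0.0612
[0.55714332 0.29386102 0.12568808]
```

View pics/side1.png

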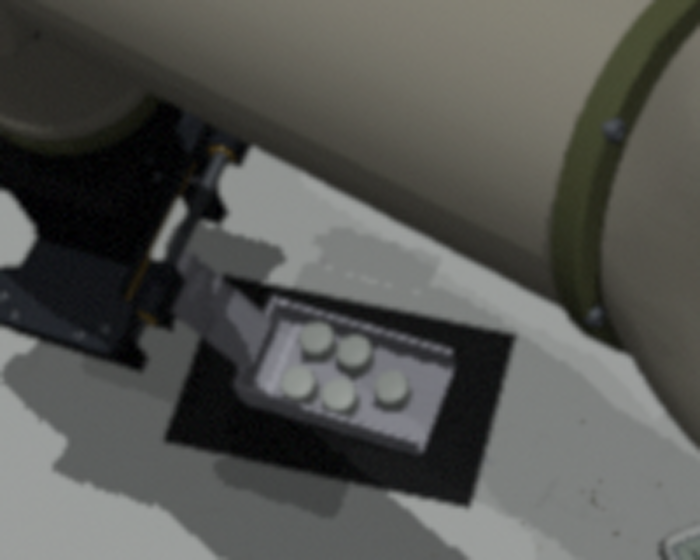

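View pics/top1.png

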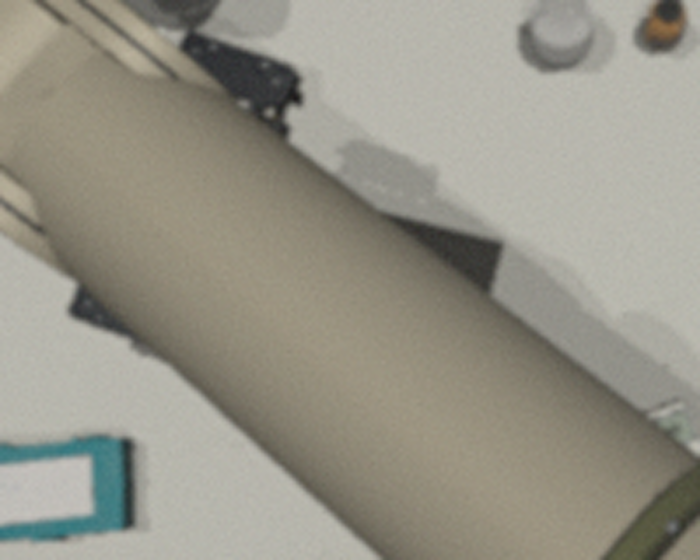

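The side view shows the fingers straddling the blade, at about (190,255) and (150,300) in the zoom. The cylinders still stand. Going down now.

```bash
python3 -m pendant '{"offset":[[0,0,1.5],[0,0,1.5],[0,0,1.5],[0,0,1.2],[0,0,0.55],[0,0,0]],"yaw":[0,0,0,0,0,0]}'; python3 -m pendant '{"offset":[[0,0,0],[0,0,0],[0,0,0],[0,0,0],[0,0,0],[0,0,0]],"yaw":[0,0,0,0,0,0]}' 0 12;python3 -m pendant '{"offset":[[0,0,0],[0,0,0],[0,0,0]],"yaw":[0,0,0]}' 0 60
```

```text
time: 5.6
tool_pos: [0.5575, 0.2943, 0.0639]
ee_rot: [3.09, -0.56, -0.002]
wrist_force: [-0.1, 0.8, -0.2]
gripper_width: 0.061
time: 6.2
tool_pos: [0.5582, 0.2945, 0.0654]
ee_rot: [-3.091, 0.561, -0.001]
wrist_force: [-0.1, -1.4, 3.0]
gripper_width: 0.0358
time: 6.5
tool_pos: [0.5582, 0.2946, 0.0654]
ee_rot: [-3.091, 0.561, -0.001]
wrist_force: [0.6, -1.1, 5.7]
gripper_width: 0.0353
```

```bash
python3 -m pendant '{"offset":[[0,0,-0.2],[0,0,-0.3],[0,0,-0.5],[0,0,-0.5],[0,0,-0.5],[0,0,-0.3],[0,0,0]],"yaw":[0,0,0,0,0,0,0]}'
python3 - <<'E'
from h import *
from workcell import robot,viewer
for c in("side",):
    f=viewer.grab_frame(c)["img"]; cv2.imwrite(f"pics/{c}2.png",cv2.resize(f[130:290,160:360],None,fx=3.5,fy=3.5,interpolation=cv2.INTER_CUBIC))
E
```

```text
time: 7.2
tool_pos: [0.5582, 0.2947, 0.0887]
ee_rot: [-3.091, 0.561, -0.001]
wrist_force: [0.6, 0.2, -2.5]
gripper_width: 0.0351
```

View pics/side2.png

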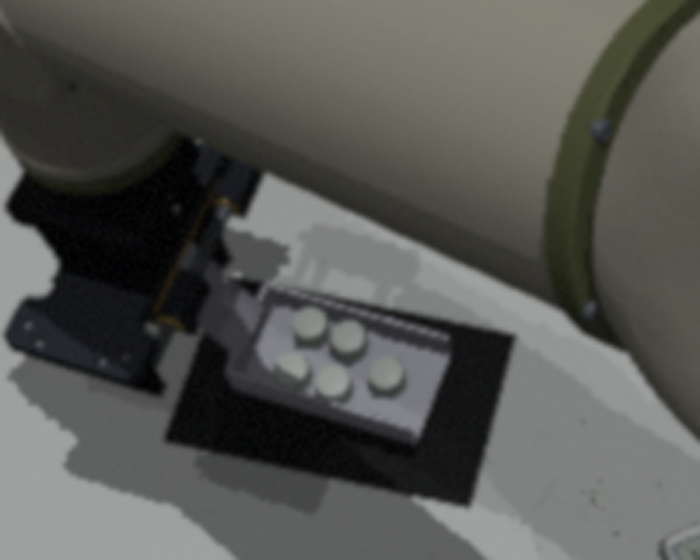

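Run:
```python
from h import *
for pts in ([(265,288),(232,378),(450,340),(416,440)],):
    S=np.array(pts)/3.5+[160,130]
    # constrain: grip pt fixed height: tray grip (-84.5,0,78) at tool pos
    G=np.array([.558,.2945,.0887+.019])
    g=np.array([[-84.5,0,76.5]])/1e3
    def full(q): # yaw,pitch,dx,dy
        o=tray([0,0,q[0],0,q[1]],g)[0]; return np.array([G[0]-o[0]+q[2],G[1]-o[1]+q[3],q[0],G[2]-o[2],q[1]])
    f=lambda q:np.r_[(proj("side",tray(full(q),TR[:4]))-S).ravel(),q[2]*300,q[3]*300]
    r=least_squares(f,[-1.93,0,0,0]); print(r.x,np.degrees(r.x[1]),r.fun.round(1),full(r.x))
```

```text
[-1.92181766  0.00219614 -0.00534    -0.00220512] 0.12582935167862355 [ 0.8 -0.6 -1.6  0.1  0.6  0.3 -0.2 -0.9 -1.6 -0.7] [ 0.52366192  0.21310547 -1.92181766  0.03101461  0.00219614]
```

```bash
python3 -m pendant '{"offset":[[0,0,-0.4],[0,0,-0.8],[0,0,-1.2],[0,0,-1.6],[0,0,-1.6],[0,0,-1.6],[0,0,-1.6],[0,0,-1.4],[0,0,-1],[0,0,-0.6],[0,0,-0.3],[0,0,0]],"yaw":[0,0,0,0,0,0,0,0,0,0,0,0]}';  python3 - <<'E'
from h import *
from workcell import robot,viewer
for c in("side",):
    f=viewer.grab_frame(c)["img"]; cv2.imwrite(f"pics/{c}3.png",cv2.resize(f[130:290,160:360],None,fx=3.5,fy=3.5,interpolation=cv2.INTER_CUBIC))
E
```

```text
time: 8.45
tool_pos: [0.5579, 0.2945, 0.209]
ee_rot: [3.091, -0.561, -0.0]
wrist_force: [-0.4, 0.7, -3.7]
gripper_width: 0.0353
```

View pics/side3.png

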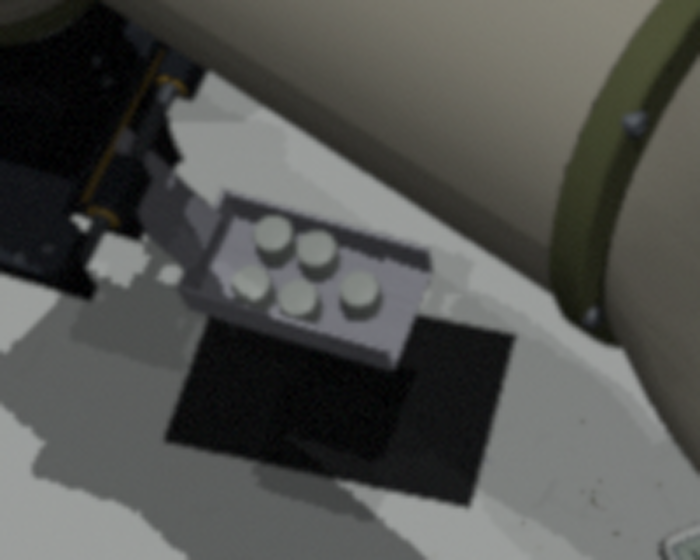

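```bash
python3 -m pendant '{"offset":[[0.25,0.5,0],[0.5,1,0],[0.75,1.5,0],[1,2,0],[1,2,0],[1,2,0],[1,2,0],[1,2,0],[1,2,0],[1,2,0],[1,2,0],[1,2,0]],"yaw":[0,0,0,0,0,0,0,0,0,0,0,0]}'; python3 -m pendant '{"offset":[[1,2,0],[0.75,1.5,0],[0.5,1,0],[0.3,0.6,0],[0.15,0.3,0],[0,0,0]],"yaw":[0,0,0,0,0,0]}';  python3 - <<'E'
from h import *
from workcell import robot,viewer
s=robot.get_state(); print(s["joints"])
for c in("side","top"):
    f=viewer.grab_frame(c)["img"]; cv2.imwrite(f"pics/{c}4.png",cv2.resize(f[100:290,290:510],None,fx=3.2,fy=3.2,interpolation=cv2.INTER_CUBIC))
E
```

```text
time: 9.7
tool_pos: [0.5822, 0.0588, 0.2088]
ee_rot: [3.09, -0.562, -0.0]
wrist_force: [0.6, -0.4, -2.7]
gripper_width: 0.0357
time: 10.3
tool_pos: [0.5887, 0.0013, 0.209]
ee_rot: [-3.091, 0.56, 0.0]
wrist_force: [-0.3, -0.4, -3.1]
gripper_width: 0.0355
[ 0.671191    0.41600829 -0.96440319  1.54183151  0.34587788  1.36562661
 -0.68265497]
```

View pics/side4.png

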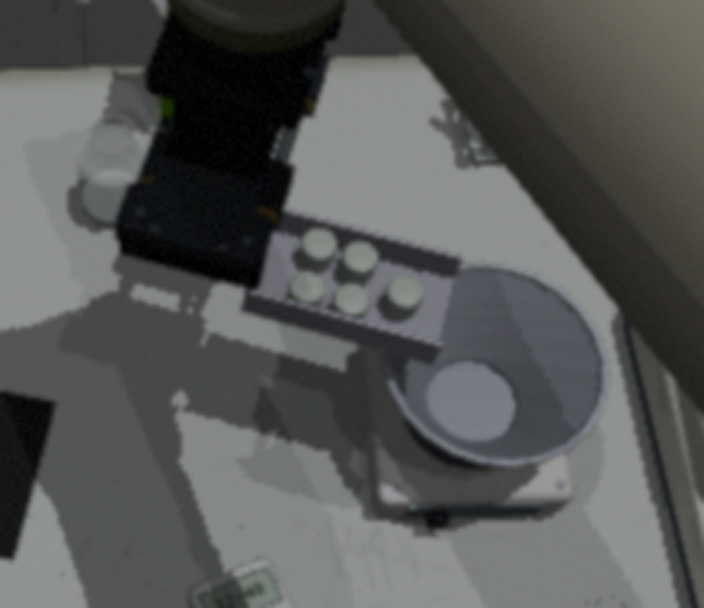

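View pics/top4.png

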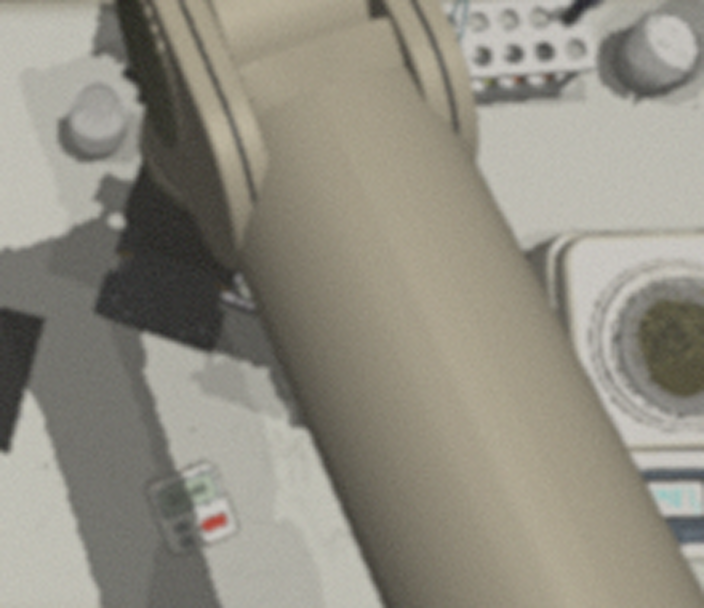

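Run:
```python
from h import *
H=np.array([.525,-.1685])
pts=np.array([(460,260),(441,346)])/3.2+[290,100]
for z in (.17,.178):
    q=onplane("side",pts,z); print(q, np.linalg.norm(q[0]-q[1])); m=q.mean(0)[:2]; print(m-H,np.linalg.norm(m-H))
# predicted model at level
G=np.array([.5887,.0013,.2085+.019]); g=np.array([[-84.5,0,76.5]])/1e3
o=tray([0,0,-1.93,0,0],g)[0]; p=[G[0]-o[0],G[1]-o[1],-1.93,G[2]-o[2],0]
print(p,((proj("side",tray(p))-[290,100])*3.2).round()); print(((proj("side",tray(p,np.array([[.06,.032,0],[.06,-.032,0],[.06,0,0]])))-[290,100])*3.2).round(),tray(p,np.array([[.06,0,0]])))
```

```text
[[ 0.56954558 -0.14327587  0.17      ]
 [ 0.51268897 -0.12311071  0.17      ]] 0.06032667843657612
[0.01611727 0.03530671] 0.0388114676294493
[[ 0.56516684 -0.14075492  0.178     ]
 [ 0.50894575 -0.12081516  0.178     ]] 0.059652364927253225
[0.0120563  0.03771496] 0.039595109268777254
[np.float64(0.5589958128559889), np.float64(-0.07780696092072788), -1.93, np.float64(0.15099999999999997), 0] [[274. 201.]
 [245. 289.]
 [467. 255.]
 [445. 347.]
 [220. 138.]
 [202. 190.]]
[[457. 277.]
 [435. 367.]
 [446. 321.]] [[ 0.53790408 -0.13397758  0.151     ]]
```

```bash
python3 -m pendant '{"offset":[[0,0,0.4],[0,0,0.7],[0,0,0.7],[0,0,0.4],[0,0,0.2],[0,0,0.1],[0,0,0]],"yaw":[0,0,0,0,0,0,0]}'; python3 -m pendant '{"offset":[[0,0,0.1],[0,0,0]],"yaw":[0,0]}';python3 -m pendant '{"offset":[[0,0,0.1],[0,0,0]],"yaw":[0,0]}'
```

```text
time: 11.1
tool_pos: [0.5888, 0.001, 0.1841]
ee_rot: [-3.091, 0.561, -0.0]
wrist_force: [0.7, -0.0, -2.6]
gripper_width: 0.0356
time: 11.3
tool_pos: [0.5888, 0.0009, 0.1831]
ee_rot: [3.091, -0.561, 0.0]
wrist_force: [-0.0, -0.6, -3.2]
gripper_width: 0.0352
time: 11.5
tool_pos: [0.5888, 0.0009, 0.182]
ee_rot: [3.091, -0.561, -0.0]
wrist_force: [-0.2, -0.2, -4.1]
gripper_width: 0.035
```

```bash
for i in 1; do python3 -m pendant '{"offset":[[0,0,0.1],[0,0,0]],"yaw":[0,0]}'; python3 -m pendant '{"offset":[[0,0,0.1],[0,0,0]],"yaw":[0,0]}'; python3 -m pendant '{"offset":[[0,0,0.1],[0,0,0]],"yaw":[0,0]}'; done
python3 - <<'E'
from workcell import robot
import numpy as np
s=robot.get_state(); print(np.array(s["wrist_force"]).round(2),np.array(s["wrist_torque"]).round(3))
E
```

```text
time: 11.7
tool_pos: [0.5889, 0.0011, 0.1813]
ee_rot: [3.091, -0.56, 0.001]
wrist_force: [-0.2, 1.0, -1.0]
gripper_width: 0.0352
time: 11.9
tool_pos: [0.5891, 0.0015, 0.1805]
ee_rot: [-3.091, 0.56, -0.001]
wrist_force: [0.2, 2.9, 2.5]
gripper_width: 0.0352
time: 12.1
tool_pos: [0.5893, 0.0018, 0.1798]
ee_rot: [-3.09, 0.56, -0.002]
wrist_force: [0.3, 5.1, 6.3]
gripper_width: 0.0351
[0.34 5.13 6.3 ] [ 0.374  0.107 -0.115]
```

```bash
python3 -m pendant '{"offset":[[0,0,0],[0,0,0],[0,0,0]],"yaw":[0,0,0]}'
python3 - <<'E'
from h import *
from workcell import robot,viewer
for c in("side",):
    f=viewer.grab_frame(c)["img"]; cv2.imwrite(f"pics/{c}5.png",cv2.resize(f[100:290,290:510],None,fx=3.2,fy=3.2,interpolation=cv2.INTER_CUBIC))
E
```

```text
time: 12.4
tool_pos: [0.5893, 0.0018, 0.1799]
ee_rot: [-3.091, 0.559, -0.002]
wrist_force: [0.4, 4.7, 4.4]
gripper_width: 0.0355
```

View pics/side5.png

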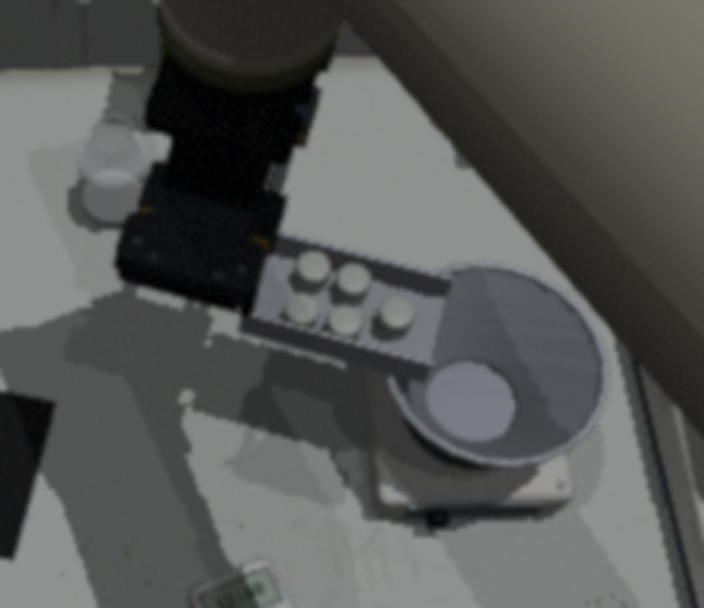

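```bash
python3 -m pendant '{"offset":[[0,0,0],[0,0,0],[0,0.2,-0.1],[0,0.25,-0.23],[0,0.25,-0.23],[0,0.25,-0.23],[0,0.25,-0.23],[0,0.25,-0.23],[0,0.25,-0.23],[0,0.25,-0.23],[0,0.2,-0.17],[0,0,0]],"yaw":[0,0,0,0,0,0,0,0,0,0,0,0]}' 0 8
python3 - <<'E'
from h import *
from workcell import robot,viewer
for c in("side",):
    f=viewer.grab_frame(c)["img"]; cv2.imwrite(f"pics/{c}6.png",cv2.resize(f[100:290,290:510],None,fx=3.2,fy=3.2,interpolation=cv2.INTER_CUBIC))
E
```

```text
time: 13.65
tool_pos: [0.5812, -0.0196, 0.1981]
ee_rot: [3.091, -0.562, 0.0]
wrist_force: [-1.1, -0.3, -1.2]
gripper_width: 0.0359
```

View pics/side6.png

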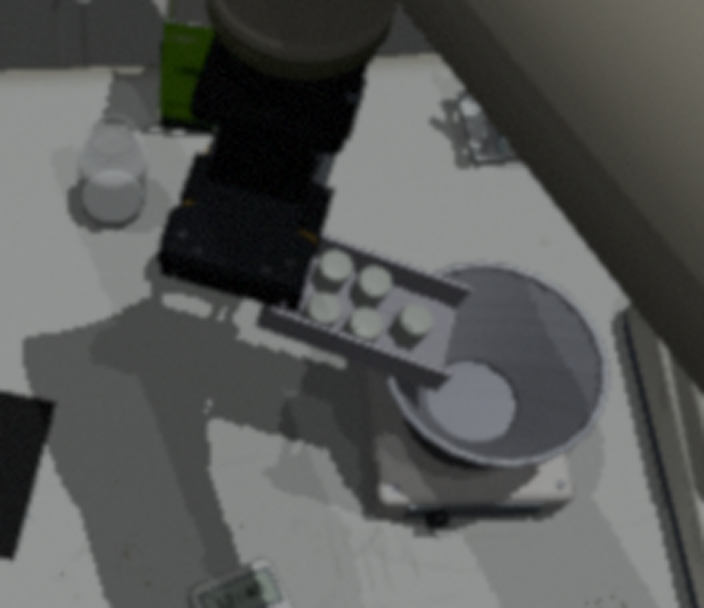

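```bash
python3 -m pendant '{"offset":[[0,0.2,-0.2],[0,0.23,-0.2],[0,0.23,-0.2],[0,0.23,-0.2],[0,0.23,-0.2],[0,0.23,-0.2],[0,0.23,-0.2],[0,0.23,-0.2],[0,0,0]],"yaw":[0,0,0,0,0,0,0,0,0]}' 0 6
python3 - <<'E'
from h import *
from workcell import robot,viewer
for c in("side",):
    f=viewer.grab_frame(c)["img"]; cv2.imwrite(f"pics/{c}7.png",cv2.resize(f[100:290,290:510],None,fx=3.2,fy=3.2,interpolation=cv2.INTER_CUBIC))
E
```

```text
time: 14.6
tool_pos: [0.5749, -0.0366, 0.2141]
ee_rot: [3.091, -0.562, 0.0]
wrist_force: [0.1, -0.0, -1.5]
gripper_width: 0.0359
```

View pics/side7.png

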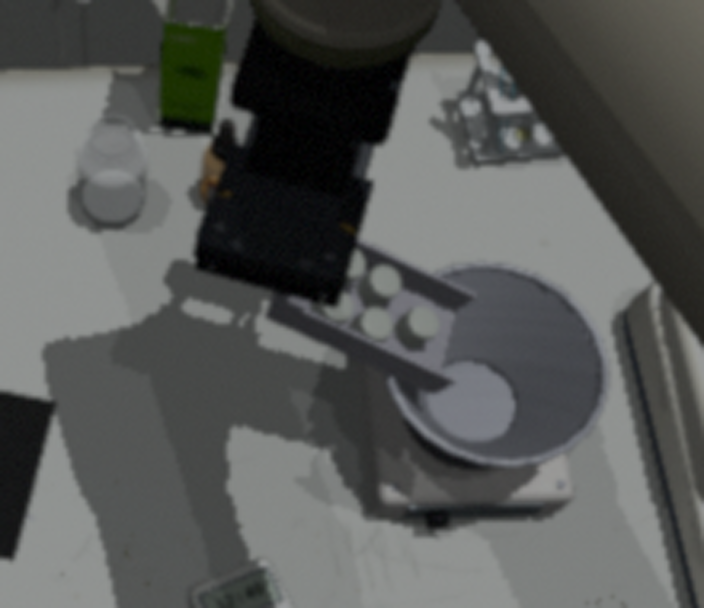

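```bash
python3 -m pendant '{"offset":[[0,0.25,-0.16],[0,0.27,-0.16],[0,0.27,-0.16],[0,0.27,-0.16],[0,0.27,-0.16],[0,0.27,-0.16],[0,0.27,-0.16],[0,0.27,-0.16],[0,0,0]],"yaw":[0,0,0,0,0,0,0,0,0]}' 0 5
python3 - <<'E'
from h import *
from workcell import robot,viewer
for c in("side",):
    f=viewer.grab_frame(c)["img"]; cv2.imwrite(f"pics/{c}8.png",cv2.resize(f[100:290,290:510],None,fx=3.2,fy=3.2,interpolation=cv2.INTER_CUBIC))
E
```

```text
time: 15.55
tool_pos: [0.5673, -0.0567, 0.2268]
ee_rot: [3.091, -0.562, 0.0]
wrist_force: [0.1, 0.1, -2.2]
gripper_width: 0.036
```

View pics/side8.png

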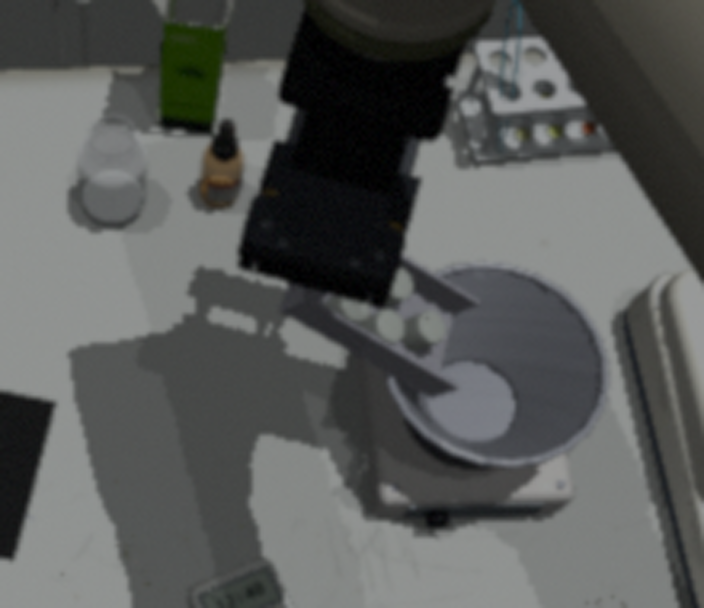

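```bash
python3 -m pendant '{"offset":[[0,0.27,-0.12],[0,0.28,-0.12],[0,0.28,-0.12],[0,0.28,-0.11],[0,0.28,-0.11],[0,0.28,-0.1],[0,0.28,-0.1],[0,0.28,-0.1],[0,0,0],[0,0,0]],"yaw":[0,0,0,0,0,0,0,0,0,0]}' 0 4
python3 - <<'E'
from h import *
from workcell import robot,viewer
for c in("side",):
    f=viewer.grab_frame(c)["img"]; cv2.imwrite(f"pics/{c}9.png",cv2.resize(f[100:290,290:510],None,fx=3.2,fy=3.2,interpolation=cv2.INTER_CUBIC))
E
```

```text
time: 16.6
tool_pos: [0.5596, -0.0771, 0.2355]
ee_rot: [-3.091, 0.561, -0.0]
wrist_force: [-0.3, -0.0, -1.7]
gripper_width: 0.0359
```

View pics/side9.png

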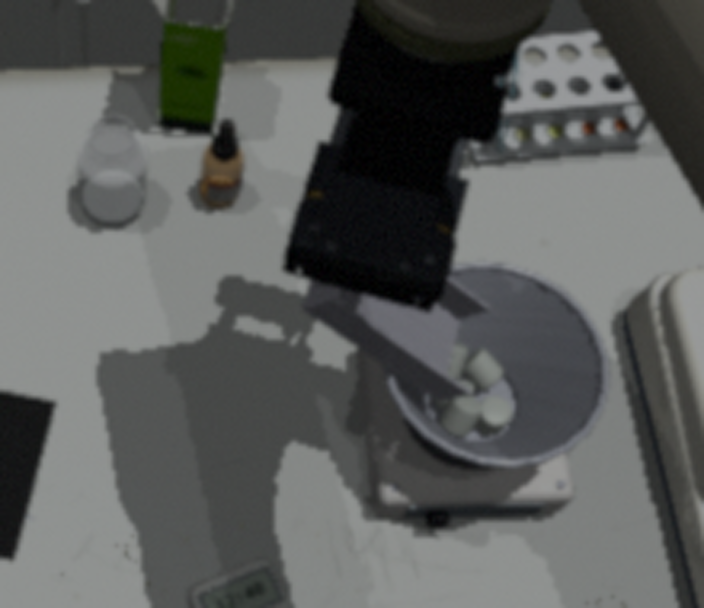

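Run:
```python
from h import *
from workcell import robot,viewer,boxes_of
for c in("side","top"):
    f=viewer.grab_frame(c)["img"]
    print(c,[(np.round(d["centre"],1).tolist(),round(d["score"],2)) for d in boxes_of(c,"cylinder_1")])
    if c=="side": cv2.imwrite(f"pics/{c}10.png",cv2.resize(f[170:260,370:490],None,fx=6.5,fy=6.5,interpolation=cv2.INTER_CUBIC))
    else: cv2.imwrite(f"pics/{c}10.png",f)
```

```text
side [([440.7, 229.7], 0.58), ([441.3, 213.9], 0.56), ([429.2, 211.3], 0.42)]
top [([416.7, 200.5], 0.59), ([411.7, 213.6], 0.51)]
```

View pics/side10.png

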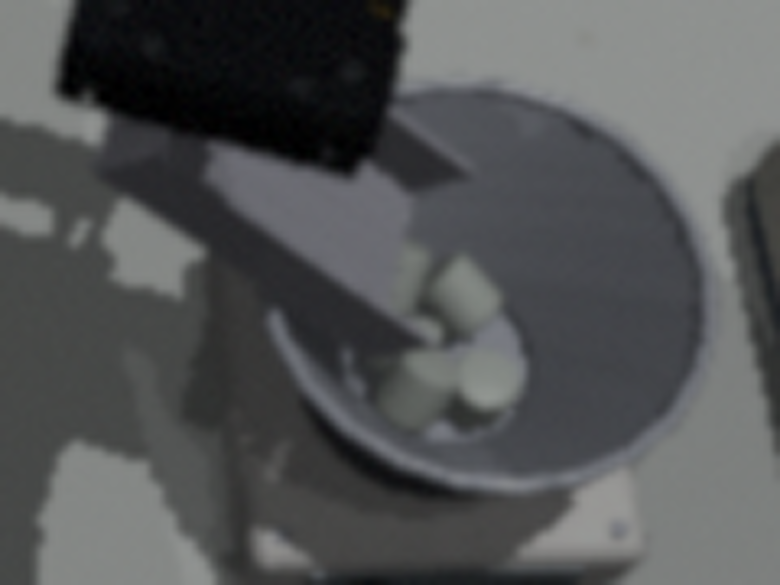

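View pics/top10.png

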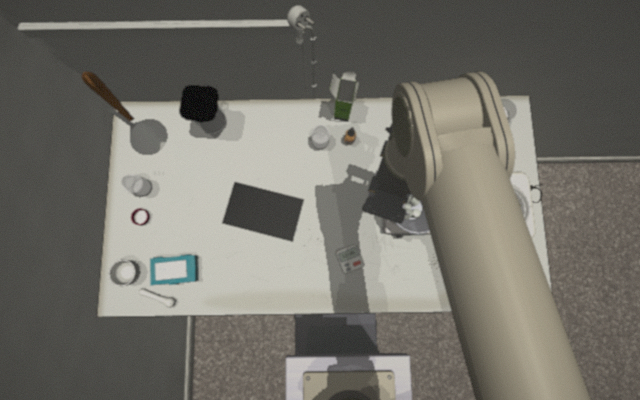

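```bash
python3 -m pendant '{"offset":[[0,0.25,-0.06],[0,0.25,-0.06],[0,0.25,-0.06],[0,0.25,-0.05],[0,0.25,-0.04],[0,0,-0.3],[0,0,-0.5],[0,0,-0.5],[0,0,-0.5],[0,0,-0.4],[0,0,0],[0,0,0]],"yaw":[0,0,0,0,0,0,0,0,0,0,0,0]}' 0 4
python3 - <<'E'
from h import *
from workcell import robot,viewer,boxes_of
for c in("side",):
    f=viewer.grab_frame(c)["img"]
    print(c,[(np.round(d["centre"],1).tolist(),round(d["score"],2)) for d in boxes_of(c,"cylinder_1")])
    if c=="side": cv2.imwrite(f"pics/{c}11.png",cv2.resize(f[150:260,370:490],None,fx=5.4,fy=5.4,interpolation=cv2.INTER_CUBIC))
W=[]
for i in range(10): viewer.grab_frame("side"); W.append(robot.get_state()["wrist_force"])
print(np.mean(W,0),np.std(W,0))
E
```

```text
time: 18.05
tool_pos: [0.5552, -0.0887, 0.2602]
ee_rot: [3.091, -0.561, 0.0]
wrist_force: [0.7, -0.3, -2.1]
gripper_width: 0.0359
side [([431.1, 221.9], 0.63), ([443.5, 209.5], 0.56)]
[ 0.01241533  0.10593937 -1.61915803] [0.54990865 0.47225071 0.2633684 ]
```

View pics/side11.png

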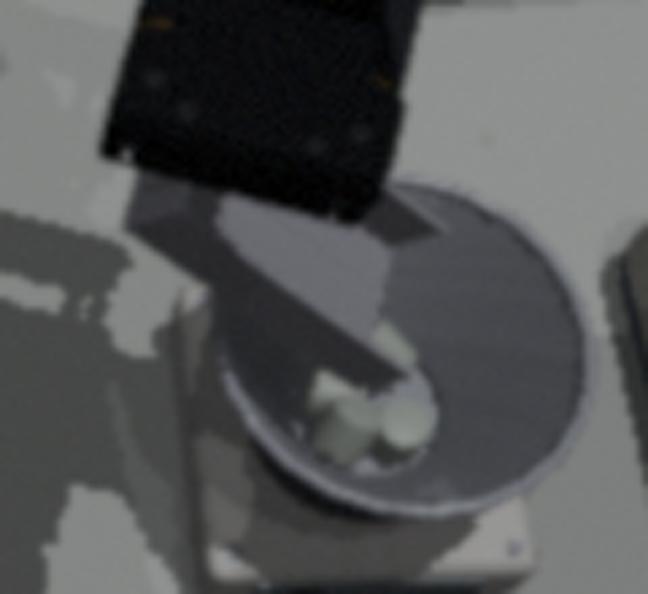

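```bash
python3 -m pendant '{"offset":[[0,0,-0.5],[0,-0.2,-0.8],[0,-0.4,-0.8],[0,-0.5,-0.8],[0,-0.5,-0.8],[0,-0.4,-0.6],[0,-0.2,-0.2],[0,0,0]],"yaw":[0,0,0,0,0,0,0,0]}' 0 6
python3 - <<'E'
from h import *
from workcell import robot,viewer,boxes_of
for c in("side",):
    f=viewer.grab_frame(c)["img"]
    print(c,[(np.round(d["centre"],1).tolist(),round(d["score"],2)) for d in boxes_of(c,"cylinder_1")])
    if c=="side": cv2.imwrite(f"pics/{c}12.png",cv2.resize(f[130:260,350:490],None,fx=5,fy=4.5,interpolation=cv2.INTER_CUBIC))
W=[]
for i in range(10): viewer.grab_frame("side"); W.append(robot.get_state()["wrist_force"])
print(np.mean(W,0),np.std(W,0))
E
```

```text
time: 19.45
tool_pos: [0.563, -0.0677, 0.3054]
ee_rot: [-3.091, 0.56, -0.001]
wrist_force: [0.8, -0.0, -2.0]
gripper_width: 0.0357
side [([444.6, 230.0], 0.68), ([428.5, 215.1], 0.66), ([442.2, 211.0], 0.65), ([434.7, 229.1], 0.54), ([431.7, 221.4], 0.43)]
[-0.23761556 -0.03375872 -1.79892191] [0.63904031 0.54784421 0.4625255 ]
```

View pics/side12.png

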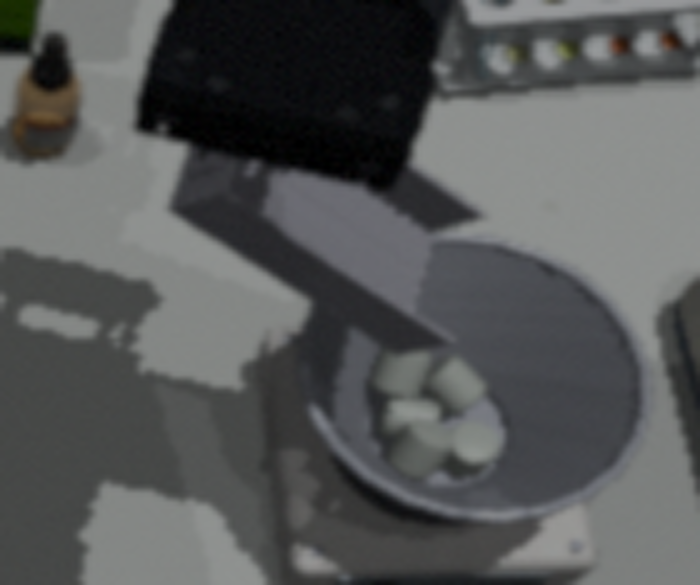

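Run:
```python
from h import *
from workcell import viewer
f=viewer.grab_frame("side")["img"]
B=np.array([[-60,32,0],[-60,-32,0],[60,-32,0],[60,32,0],[-60,32,30],[-60,-32,30],[60,-32,28],[60,32,28]])/1e3
L=[(0,1),(1,2),(2,3),(3,0),(4,5),(5,6),(4,7),(0,4),(1,5),(2,6),(3,7)]
G=np.array([.563,-.0677,.3054+.019]); g=np.array([[-84.5,0,76.5]])/1e3
out=[]
for th in(30,40):
    t=np.radians(th); o=tray([0,0,-1.93,0,t],g)[0]; p=[G[0]-o[0],G[1]-o[1],-1.93,G[2]-o[2],t]
    q=(proj("side",tray(p,B))-[350,130])*[2.8,2.8]; im=cv2.resize(f[130:260,350:490],None,fx=2.8,fy=2.8)
    for a,b in L: cv2.line(im,tuple(q[a].astype(int).tolist()),tuple(q[b].astype(int).tolist()),(0,255,255),1)
    out.append(im)
cv2.imwrite("pics/ov.png",np.hstack(out))
```

```text
(no output)
```

View pics/ov.png

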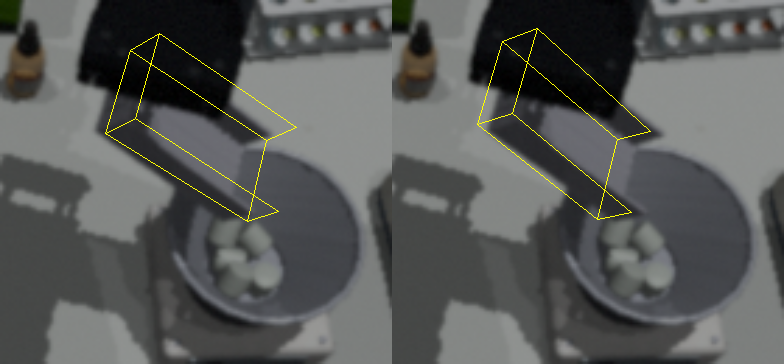

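Run:
```python
from h import *
from workcell import viewer
f=viewer.grab_frame("side")["img"]
cv2.imwrite("pics/side13.png",cv2.resize(f[145:220,375:455],None,fx=9,fy=7.8,interpolation=cv2.INTER_LANCZOS4))
```

```text
(no output)
```

View pics/side13.png

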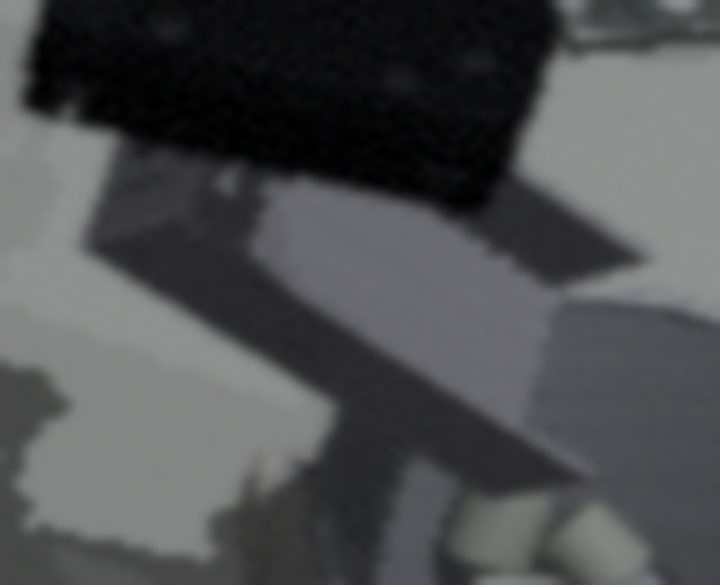

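Run:
```python
from h import *
P=np.array([[-60,-32,0],[60,-32,28],[60,32,28],[60,-32,0],[60,32,3]])/1e3
S=np.array([(85,245),(590,475),(645,260),(495,488),(565,292)])/[9,7.8]+[375,145]
g=np.array([[-84.5,0,76.5]])/1e3;G=np.array([.563,-.0677,.3244])
for w in(0,100,300):
    f=lambda p:np.r_[(proj("side",tray(p,P))-S).ravel(),(tray(p,g)[0]-G)*w]
    r=least_squares(f,[.53,-.11,-1.93,.25,.6]); print(np.degrees(r.x[4]),r.x,r.fun.round(2), tray(r.x,np.array([[.06,0,0]])))
```

```text
32.912787131659734 [ 0.58023357 -0.10394628 -1.96466565  0.16139989  0.5744365 ] [ 0.32  0.5  -0.71 -0.39  0.61  0.01 -0.52  0.79  0.32 -0.96  0.   -0.
 -0.  ] [[ 0.56090339 -0.15045943  0.12879818]]
36.564539916765995 [ 0.55888874 -0.09273469 -1.93535821  0.20236854  0.63817161] [-0.17 -0.06  0.29  0.66  0.98 -0.68 -0.8   1.71 -0.38 -1.71  0.38 -0.42
 -1.02] [[ 0.54170666 -0.13775875  0.16662486]]
36.720974638311304 [ 0.55460421 -0.09023959 -1.93216364  0.2106443   0.64090191] [-0.65 -0.18  0.45  0.8   1.11 -0.9  -0.81  1.88 -0.4  -1.9  -0.19 -0.59
 -0.57] [[ 0.53760061 -0.13522685  0.17476918]]
```

```bash
python3 -m pendant '{"offset":[[0,0,0],[-0.25,-0.5,0],[-0.5,-1,0],[-0.75,-1.5,0],[-1,-2,0],[-1.25,-2.5,0],[-1.5,-3,0],[-1.5,-3,0],[-1.5,-3,0],[-1.5,-3,0],[-1.25,-2.5,0],[-1,-2,0]],"yaw":[0,0,0,0,0,0,0,0,0,0,0,0]}' 0 20;python3 -m pendant '{"offset":[[-0.75,-1.4,0],[-0.5,-0.8,0],[-0.2,-0.2,0.5],[0,0,1.5],[0,0,2],[0,0,2],[0,0,2],[0,0,2],[0,0,1],[0,0,0.5],[0,0,0]],"yaw":[0,0,0,0,0,0,0,0,0,0,0]}'
python3 - <<'E'
from h import *
from workcell import robot,viewer,boxes_of
for c in("side",):
    f=viewer.grab_frame(c)["img"]
    cv2.imwrite(f"pics/{c}14.png",cv2.resize(f[130:290,160:360],None,fx=3.5,fy=3.5,interpolation=cv2.INTER_CUBIC))
    cv2.imwrite(f"pics/{c}14h.png",cv2.resize(f[170:260,370:490],None,fx=6.5,fy=6.5,interpolation=cv2.INTER_CUBIC))
E
```

```text
time: 21.35
tool_pos: [0.5333, 0.2024, 0.3054]
ee_rot: [-3.091, 0.556, -0.0]
wrist_force: [-0.1, -0.6, -0.8]
gripper_width: 0.0354
time: 22.45
tool_pos: [0.5297, 0.2258, 0.1897]
ee_rot: [3.091, -0.562, -0.001]
wrist_force: [0.5, -0.5, -1.2]
gripper_width: 0.0358
```

View pics/side14.png

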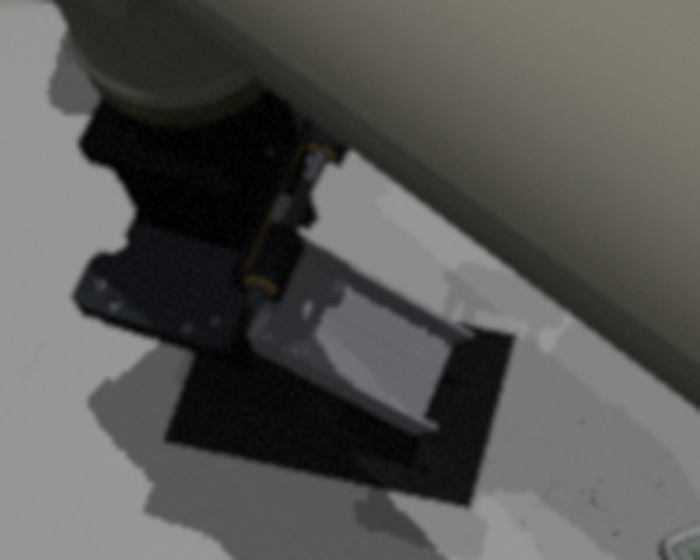

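View pics/side14h.png

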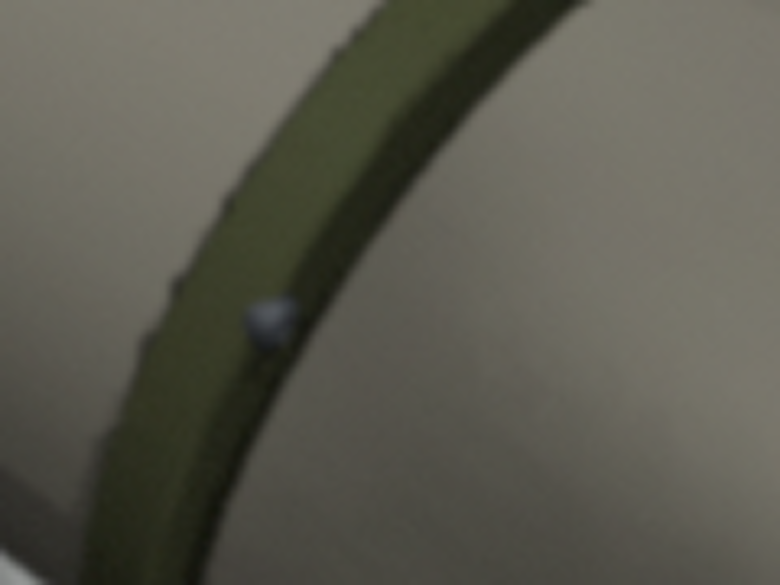

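```bash
python3 -m pendant '{"offset":[[0,0,0.6],[0,0,1],[0,0,1],[0,0,1],[0,0,0.6],[0,0,0.3],[0,0,0]],"yaw":[0,0,0,0,0,0,0]}' 0 10; python3 -m pendant '{"offset":[[0,0,0.2],[0,0,0.2],[0,0,0.2],[0,0,0]],"yaw":[0,0,0,0]}'; python3 -m pendant '{"offset":[[0,0,0.2],[0,0,0.2],[0,0,0.2],[0,0,0]],"yaw":[0,0,0,0]}';python3 - <<'E'
from h import *
from workcell import robot,viewer,boxes_of
for c in("side",):
    f=viewer.grab_frame(c)["img"]
    cv2.imwrite(f"pics/{c}15.png",cv2.resize(f[130:290,160:360],None,fx=3.5,fy=3.5,interpolation=cv2.INTER_CUBIC))
E
```

```text
time: 23.2
tool_pos: [0.5295, 0.2263, 0.1447]
ee_rot: [3.091, -0.561, -0.001]
wrist_force: [0.2, -0.5, -0.9]
gripper_width: 0.0361
time: 23.6
tool_pos: [0.5296, 0.2262, 0.1389]
ee_rot: [3.091, -0.561, -0.0]
wrist_force: [-0.6, -0.8, -1.5]
gripper_width: 0.0357
time: 24.0
tool_pos: [0.5308, 0.2285, 0.1348]
ee_rot: [-3.088, 0.558, -0.005]
wrist_force: [1.0, 4.6, 7.9]
gripper_width: 0.0357
```

View pics/side15.png

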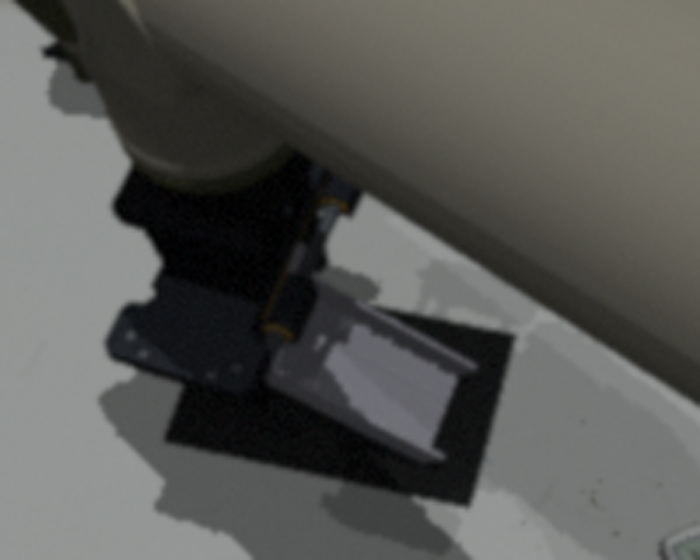

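```bash
python3 -m pendant '{"offset":[[0,0,0],[0,-0.4,0.15],[0,-0.5,0.25],[0,-0.5,0.25],[0,-0.5,0.25],[0,-0.48,0.32],[0,-0.48,0.32],[0,-0.48,0.32],[0,-0.47,0.32],[0,0,0]],"yaw":[0,0,0,0,0,0,0,0,0,0]}' 0 4;python3 - <<'E'
from h import *
from workcell import robot,viewer,boxes_of
for c in("side",):
    f=viewer.grab_frame(c)["img"]
    cv2.imwrite(f"pics/{c}16.png",cv2.resize(f[130:290,160:360],None,fx=3.5,fy=3.5,interpolation=cv2.INTER_CUBIC))
E
```

```text
time: 25.05
tool_pos: [0.5428, 0.2626, 0.1107]
ee_rot: [-3.091, 0.56, 0.001]
wrist_force: [1.0, 0.3, -0.3]
gripper_width: 0.036
```

View pics/side16.png

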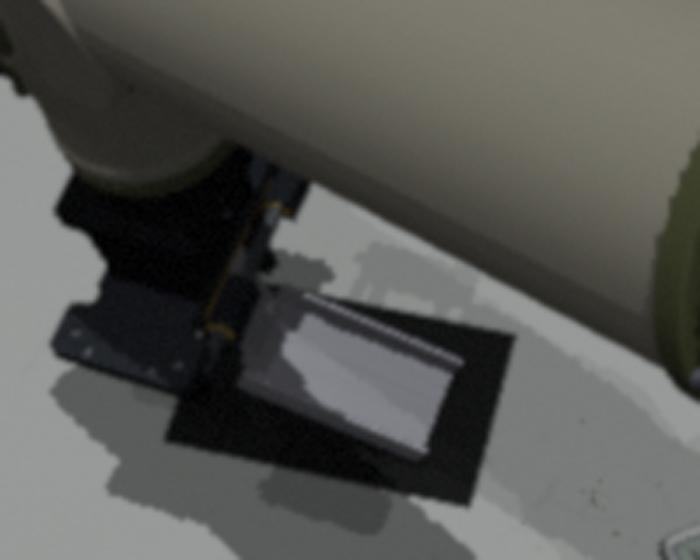

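```bash
python3 -m pendant '{"offset":[[0,-0.42,0.4],[0,-0.42,0.4],[0,-0.42,0.4],[0,-0.42,0.42],[0,-0.31,0.39],[0,-0.31,0.39],[0,-0.31,0.39],[0,-0.31,0.39],[0,0,0]],"yaw":[0,0,0,0,0,0,0,0,0]}' 0 4; python3 -m pendant '{"offset":[[0,-0.26,0.4],[0,-0.26,0.4],[0,-0.26,0.4],[0,0,0]],"yaw":[0,0,0,0]}';python3 - <<'E'
from h import *
from workcell import robot,viewer,boxes_of
for c in("side",):
    f=viewer.grab_frame(c)["img"]
    cv2.imwrite(f"pics/{c}17.png",cv2.resize(f[130:290,160:360],None,fx=3.5,fy=3.5,interpolation=cv2.INTER_CUBIC))
E
```

```text
time: 26.0
tool_pos: [0.5531, 0.2896, 0.0789]
ee_rot: [3.091, -0.56, -0.001]
wrist_force: [0.4, 0.3, -1.2]
gripper_width: 0.036
time: 26.4
tool_pos: [0.556, 0.2969, 0.0671]
ee_rot: [-3.091, 0.56, 0.0]
wrist_force: [0.4, 1.2, -1.2]
gripper_width: 0.0359
```

View pics/side17.png

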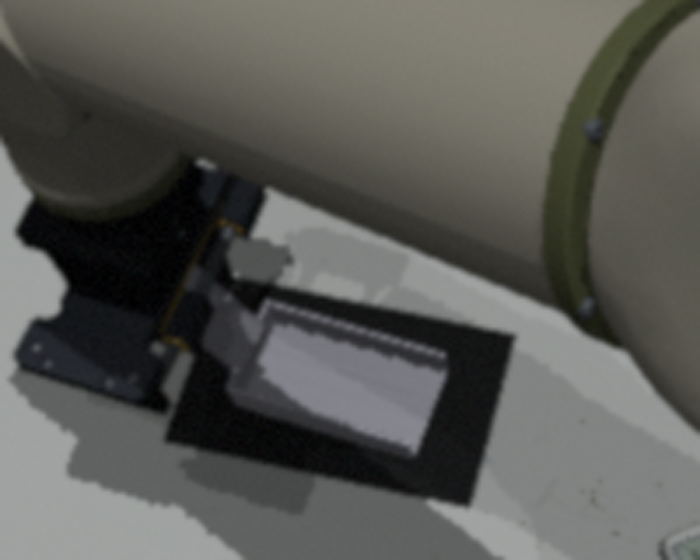

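```bash
python3 -m pendant '{"offset":[[0,-0.05,0.1],[0,-0.05,0.1],[0,0,0.05],[0,0,0]],"yaw":[0,0,0,0]}' 0 3; python3 -m pendant '{"offset":[[0,0,0],[0,0,0],[0,0,0],[0,0,0],[0,0,0]],"yaw":[0,0,0,0,0]}' 65; python3 -m pendant '{"offset":[[0,0,-0.5],[0,0,-1],[0,0,-2],[0,0,-3],[0,0,-3],[0,0,-3],[0,0,-3],[0,0,-2],[0,0,0]],"yaw":[0,0,0,0,0,0,0,0,0]}'
```

```text
time: 26.85
tool_pos: [0.5565, 0.2979, 0.0654]
ee_rot: [-3.091, 0.56, -0.001]
wrist_force: [-0.4, 0.8, 4.2]
gripper_width: 0.0358
time: 27.35
tool_pos: [0.5564, 0.2974, 0.0649]
ee_rot: [3.091, -0.561, -0.0]
wrist_force: [0.8, 0.5, 0.2]
gripper_width: 0.0556
time: 28.25
tool_pos: [0.5571, 0.2988, 0.2442]
ee_rot: [-3.088, 0.56, -0.007]
wrist_force: [-0.2, 0.4, 0.1]
gripper_width: 0.0566
```

```bash
python3 -m pendant '{"offset":[[0,0,-2],[0,2,-1],[0,3,0],[0,4,0],[0,4,0],[0,4,0],[0,4,0],[0,4,0],[0,4,0],[0,4,0],[0,4,0],[0,4,0]],"yaw":[0,0,0,0,0,0,0,0,0,0,0,0]}'; python3 -m pendant '{"offset":[[0,4,0],[0,4,0],[0,4,0],[0,4,0],[0,4,0],[0,4,0],[0,4,0],[0,4,0],[0,4,0],[0,4,0],[0,2,0],[0,0,0]],"yaw":[0,0,0,0,0,0,0,0,0,0,0,0]}';python3 - <<'E'
from h import *
from workcell import robot,viewer,boxes_of
for c in("side","top"):
    f=viewer.grab_frame(c)["img"]
    print(c,{l:[(np.round(d["centre"],1).tolist(),round(d["score"],2)) for d in boxes_of(c,l)] for l in("cylinder_1","open_jar","dropper_bottle","lab_timer")})
    cv2.imwrite(f"pics/{c}18.png",cv2.resize(f[110:310,190:490],None,fx=2.6,fy=2.6,interpolation=cv2.INTER_CUBIC))
E
```

```text
time: 29.45
tool_pos: [0.4112, -0.0877, 0.2701]
ee_rot: [3.09, -0.561, 0.001]
wrist_force: [1.5, -0.7, 0.3]
gripper_width: 0.0572
time: 30.65
tool_pos: [0.2626, -0.4817, 0.269]
ee_rot: [-3.089, 0.567, 0.002]
wrist_force: [0.3, 1.1, -1.2]
gripper_width: 0.0565
side {'cylinder_1': [([322.8, 155.1], 0.68), ([443.2, 229.6], 0.62), ([429.4, 212.1], 0.57), ([249.0, 234.5], 0.49), ([440.4, 214.9], 0.42), ([430.1, 223.0], 0.41)], 'open_jar': [([323.9, 155.4], 0.73)], 'dropper_bottle': [([359.6, 152.2], 0.5)], 'lab_timer': [([367.8, 293.0], 0.85)]}
top {'cylinder_1': [([406.9, 206.1], 0.53), ([403.6, 198.4], 0.47), ([409.2, 213.8], 0.44), ([413.3, 207.9], 0.43)], 'open_jar': [([318.7, 136.5], 0.9)], 'dropper_bottle': [], 'lab_timer': [([352.3, 257.5], 0.96), ([320.9, 138.1], 0.31)]}
```

View pics/side18.png

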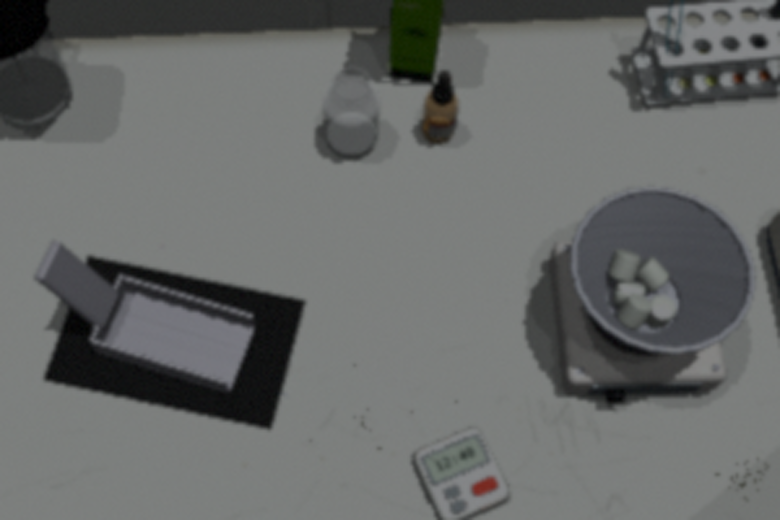

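View pics/top18.png

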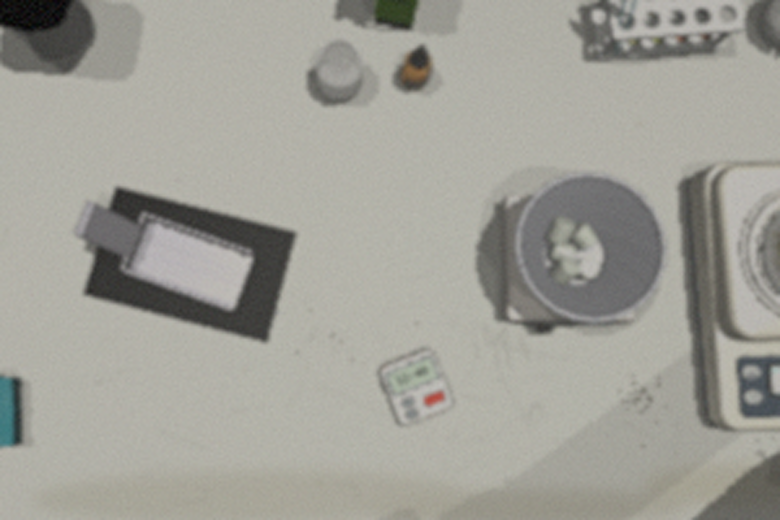

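Run:
```python
from h import *
from workcell import robot,job
S=np.array([(122,278),(92,342),(254,318),(230,390),(56,243),(38,278)])/2.6+[190,110]
r=least_squares(lambda p:(proj("side",tray(p))-S).ravel(),[.53,.22,-1.9]); print(r.x,r.fun.round(1))
r2=least_squares(lambda p:(proj("side",tray([p[0],p[1],p[2],.004,p[3]]))-S).ravel(),[.53,.22,-1.9,0]); print(r2.x)
d=r.x[:2]-[.528,.2215]; a=-1.832; print("in mat frame",d@[np.cos(a),np.sin(a)],d@[-np.sin(a),np.cos(a)])
s=robot.get_state(); print(s["time"],np.abs(s["dq"]).max())
print(job.hand_in())
```

```text
[ 0.52457694  0.21789569 -1.9382666 ] [ 0.2 -0.7 -0.3  0.4  0.3  0.2 -1.2 -0.9  0.8 -0.3  0.1  1.3]
[ 0.52450109  0.21766065 -1.94020738 -0.00667024]
in mat frame 0.004366036245142376 -0.0023761637031762955
31.15 0.0041256285297447326
the job is handed in; nothing more can be done
None
```

I handed the job in at 31 s. By my checks every step was met, but the hand-in gave no verdict.

**What I did**
- **Grip:** the tool could only point straight down, so I gripped the handle across its 36 mm width instead of the 10 mm. This let the tray pivot in the grip.
- **Carry and rest:** I carried the tray level to the hopper. Its lip rested on the rim at about 7–9 N, with all five cylinders aboard.
- **Tip:** I loosened the grip to 4–8 N and moved the handle in an arc until the cylinders slid out.
- **Return:** I pivoted the tray flat on the mat with its lip touching first, let go, and moved the arm clear.

**Last checks**
- **Cylinders:** the final pictures show all five lying in the hopper's throat and the tray empty.
- **Tray:** it stands flat, with a fitted pitch of about -0.007 rad. Its centre is about 4 mm along and 2 mm across from the mat's centre.
- **Bystanders:** the jar, bottle and timer appear where they stood at the start.

**Disagreements**
- **Tilt while tipped:** the picture fits gave 33 to 37 degrees. The height at which the lip later touched the mat gave about 40 degrees. Both are above the 30 required.
- **Tray weight:** the wrist force after tipping read 1.6–1.8 N, against about 1.4 N expected for an empty tray. I put this down to sensor noise, as the pictures show the tray empty.
- **Network results:** the cylinder detector wrongly labelled the jar and the tray as cylinders, and found only four cylinders in the top view. I counted the five in the pictures myself.

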